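# Lift the nut bin's lid with its lever and ease it shut

### The arm

A 6-joint arm with a two-finger parallel gripper is mounted at the origin on the work surface. World frame = base frame: x ahead of the robot, y to its left, z up, the work surface at z = 0. Lengths are in m, angles in rad, forces in N, time in s.
With the tool pointing down it reaches from about 0.25 to 0.725 m from the base axis. Payload 4 kg.
Tool frame: the origin (TCP) lies midway between the tips of the shut fingers; the grasp point (between the pads) lies 19 mm behind it; z points along the fingers, y is the direction in which the jaws open and shut (so a half turn about z gives the same grasp; the last joint's range is limited). The gripper opens to 85 mm and grips with 20 to 120 N. Pads are 22 mm wide; open, the fingers measure 114 mm over their backs; the gripper's body (76 mm by 85 mm) begins 54 mm behind the grasp point. The pads swing forward as they close: fully open they stand 13 mm farther back than shut.
Start: joints at [1.137, 0.241, 0.005, 1.335, 0, 1.571], TCP at [0.21, 0.454, 0.198] pointing down, gripper open.
Joint ranges: [-2.72, 2.72], [-1.05, 1.87], [-1.09, 1.28], [-1.99, 2.15], [-1.42, 1.44], [-3.14, 3.14]. Speed limits (rad/s): [2.79, 2.79, 3.14, 3.14, 3.14, 3.14].

### API

Orientations are given as a unit quaternion [x, y, z, w].
In Python, from workcell import get_obs, camera, camera_model, job_done, masks_of gives the robot as it stands.
- The arm moves only by the tool jog_arm, never from a script. Its argument "deltas" is a list that holds one entry, the list of rows, each a list of 7 numbers: the shift along the tool's x, y, z in mm, then the turn, a rotation vector about the tool's x, y, z in degrees, then the finger opening in mm, from 0 to 85.4. A call has 1 to 5 rows; each row shifts and turns the pose as measured when the row begins, along the tool's axes as they then stand; what a row does not reach is not made up. A row lasts 1/10 s, in which the tool goes at most 50 mm and 8.59 degrees, less where a joint would pass 70% of its speed; a pose out of reach is approached as far as the arm can. A call with a gripper value outside its range is refused whole. The fingers move at their own pace and stop on an object; the grip force is fixed at half the most. Time passes only in rows, so rows that do not move let the fingers close. It gives the time, the measured TCP pose, the force and the opening at its end, in the units of the state.
- get_obs(): the state, without advancing time (a new reading comes with each control period).
- camera(name): name is "scene" or "top" or "wrist"; returns the picture (480x640x3 uint8, red, green, blue); there is no depth.
- camera_model(name): a dict with "fovy" (degrees; the focal length in pixels is half the picture's height over the tangent of half this angle, whatever the lens; pixels are square), "cx", "cy" (the principal point, pixels), "k1" (the pictures are not rectified: a ray, as slopes to the right and down, at radius r is drawn at 1 + k1 r^2 times it, then the intrinsics apply), "pose" (4x4, takes a point from camera to world coordinates); the wrist camera has in their place "T_tool_cam" (4x4, takes a point from camera to tool coordinates, whose origin is the TCP and whose axes are the flange's). Camera axes: x right, y down, z forward; pixel columns grow to the right and rows downward; lengths in m; the calibration is good to about 2 mm. A picture is of the moment at which its call begins: read the wrist's pose just before it. camera_model takes no time and is no camera call.
- job_done(): hands the job in, once; it reports no verdict.
Trained networks look in the newest picture that a camera, given by its name, has taken for a name from the list of things; names that differ only in an ending like _2 or _b are one class to them, and where a whole thing is asked for, a point or a joint stands for the part that bears it (a point fixed in the world has none). Each returns a list of dicts, best first, with "conf" (0 to 1); they miss things now and then, are a little off and sometimes report something else, mostly with a low value. They report only what shows in the picture. A call takes as long as a camera call.
- masks_of(target, camera): "pixels" (480x640 bool, what is visible of it) and "at" ([column, row] in pixels, amid what is visible of it).
The state is a dict: "clock": time; "joint_pos": joint angles; "joint_vel": joint speeds; "tau": joint torques, N m; "eef_pos": TCP position; "tool_rot": TCP orientation; "ft_force": force on the tool from outside, world axes, zero at the start; "ft_torque": the same for the moment, N m; "grip_width": finger opening in m.
Only numpy, scipy, OpenCV 4.12 (cv2) and the standard library are available. Lean on these libraries where they do the work, as an engineer would, in place of code of your own. Each camera call takes 0.05 s, during which the arm holds its last target. There are 200 camera calls.

### The job

Press the lever pad of the metal nut bin down with your fingertips until the lid stands fully open, and keep it there for a good two seconds so that the wheel nut key inside can be seen from above. Then let the lever come up slowly under your fingertips so that the lid eases shut without slamming, and move clear. Work the lid by its lever only, without touching the lid itself, and leave the chock, the torch and the spray bottle as they stand.

Things in the scene. Friction and masses are not known exactly. Their poses are not given: they have to be found in the camera images.
- bin: Bare-metal bin fixed to the shelf, 240 mm (its x) by 200 mm (its y), 150 mm high, walls 5 mm. Origin: centre of its underside. The lever sticks out of the middle of its -x side, which faces the robot's right and partly the robot. The lid hinges on the top of its +x side; its free edge rises and swings back, away from the lever. A short chrome wheel nut key lies inside.
- lever_pad (a point): Centre of the upper face of the lever's pad, a ribbed plate 38 mm along the lever, 42 mm across, 8 mm thick. At rest it lies 242 mm from the bin's origin along the bin's -x axis, 132 mm above the shelf, tilted 0.2 rad (outer end higher). It moves with the lever, sinking 48 mm in full travel to 84 mm above the shelf, then tilted 0.22 rad the other way.
- lever_pivot (a point): The lever's pivot: 130 mm from the bin's origin along its -x axis and 105 mm above the shelf; the lever turns about a level line along the bin's y axis. The pad's centre is 115 mm from it. The arm from it to the pad is a bar 18 mm wide.
- lever (a joint): Angle of the lever in rad: 0 at rest (pad up), 0.42 pressed fully down to its stop. It has no spring: the weight of the lid pushes it up again, with about 5 to 11 N at the pad near shut and 2 to 5 N near fully open.
- lid_angle (a joint): Angle of the lid in rad: 0 shut, 1.09 fully open. It is linked rigidly to the lever: lid angle = 2.6 x lever angle. Let go, it drops in a fraction of a second and slams; raising the fingertip at 20 to 30 mm/s lets it down at about 0.6 rad/s.
- lid: The lid: steel plate 250 by 206 mm, 6 mm thick. Origin in the middle of its hinge line; the plate lies along its -x axis. Not to be touched by the robot.
- chock: Red plastic wheel chock, a wedge 160 by 85 mm and about 85 mm high, standing loose beside the bin or beside the lever. Origin: centre of its underside. To be left alone.
- torch: Yellow LED work torch lying flat, about 150 by 46 mm, 38 mm high, loose, beside the lever or beside the bin. Origin: centre of its underside. To be left alone.
- spray: Closed green spray bottle with white trigger head, 74 mm diameter, 202 mm tall, standing loose beside the bin, on the side away from the robot. Origin: centre of its underside. To be left alone.

How it is judged:
By the outcome, as a careful person would: the job done as asked, in the order asked, and still so for the second after the job is handed in, with the robot touching nothing.
It also fails if it takes over 45 s, if anything falls off the work surface, if the arm or the gripper's body presses on something with over 40 N, if the wrist force passes 120 N, or if a joint passes its speed limit or range.

## Working session

There is one attempt and no reset: what is moved stays moved. The work goes in short steps, Python scripts to look and compute and a tool call to move; the robot and the scene stay as the last step left them, time stands still between calls to the robot, and variables do not carry over. Pictures are saved under pics/ and viewed, about 8 in all and at most 12, crops included, and the job is handed in when it is done.

Besides the shell and the picture viewer there is one more tool, called after "Emit:" by a JSON object that holds its "method" and its "body". jog_arm: Moves the arm, as the interface text tells. Its arguments: {"type":"object","properties":{"deltas":{"type":"array"}},"required":["deltas"]}

```bash
mkdir -p pics; cat > h.py <<'E'
import numpy as np, cv2
from workcell import *
from scipy.spatial.transform import Rotation as R
def ray(name,uv):
    m=camera_model(name); f=240/np.tan(np.radians(m["fovy"])/2)
    d=(np.array(uv,float)-[m["cx"],m["cy"]])/f; s=d.copy()
    for _ in range(20): s=d/(1+m["k1"]*(s@s))
    if "pose" in m: T=np.array(m["pose"])
    else:
        o=get_obs(); W=np.eye(4); W[:3,:3]=R.from_quat(o["tool_rot"]).as_matrix(); W[:3,3]=o["eef_pos"]; T=W@np.array(m["T_tool_cam"])
    return T[:3,3],T[:3,:3]@np.array([s[0],s[1],1])
def at_z(name,uv,z):
    o,d=ray(name,uv); return o+d*(z-o[2])/d[2]
E
python3 - <<'E'
from h import *
for c in("scene","top"):
    cv2.imwrite(f"pics/{c}0.png",camera(c)[:,:,::-1])
    for t in("bin","lever_pad","lid","chock","torch","spray"):
        r=masks_of(t,c)
        for q in r[:2]: 
            ys,xs=np.nonzero(q["pixels"]); print(c,t,round(q["conf"],2),q["at"],len(xs),xs.min(),xs.max(),ys.min(),ys.max(),at_z(c,q["at"],.13).round(3))
o=get_obs();print(o["clock"],o["eef_pos"],o["tool_rot"],o["ft_force"],o["grip_width"])
E
```

```text
scene bin 0.72 [360.1, 236.9] 12381 228 427 183 307 [0.652 0.179 0.13 ]
scene lever_pad 0.81 [251.0, 239.3] 528 228 290 232 245 [0.494 0.024 0.13 ]
scene lid 0.89 [353.2, 214.7] 6400 284 424 182 249 [0.587 0.235 0.13 ]
scene chock 0.93 [239.3, 334.7] 4074 195 281 297 360 [ 0.685 -0.172  0.13 ]
scene spray 0.62 [333.6, 289.7] 3470 312 361 236 338 [0.722 0.017 0.13 ]
scene spray 0.15 [242.0, 336.5] 4007 196 280 298 360 [ 0.691 -0.172  0.13 ]
top bin 0.87 [258.5, 244.0] 14390 174 368 164 319 [0.593 0.205 0.13 ]
top lever_pad 0.75 [347.1, 299.5] 698 311 367 275 318 [0.48  0.027 0.13 ]
top lid 0.64 [257.4, 237.8] 13194 175 336 164 317 [0.606 0.207 0.13 ]
top lid 0.38 [221.7, 312.3] 1438 188 249 287 338 [0.457 0.279 0.13 ]
top chock 0.6 [408.1, 246.9] 2953 369 442 209 284 [ 0.583 -0.096  0.13 ]
top torch 0.92 [221.4, 314.7] 1439 188 249 287 338 [0.452 0.279 0.13 ]
top torch 0.18 [260.4, 242.7] 14351 174 368 164 319 [0.596 0.201 0.13 ]
top spray 0.73 [336.1, 196.8] 1343 318 352 159 222 [0.687 0.046 0.13 ]
top spray 0.58 [260.3, 243.3] 14441 174 368 164 319 [0.595 0.201 0.13 ]
0.7 [0.21015073 0.45369056 0.19823026] [2.15198312e-01 9.76570369e-01 2.13981573e-05 2.68530349e-06] [-3.97529168e-01 -9.22805342e-01  4.09464202e-04] 0.08511006413673529
```

View pics/top0.png

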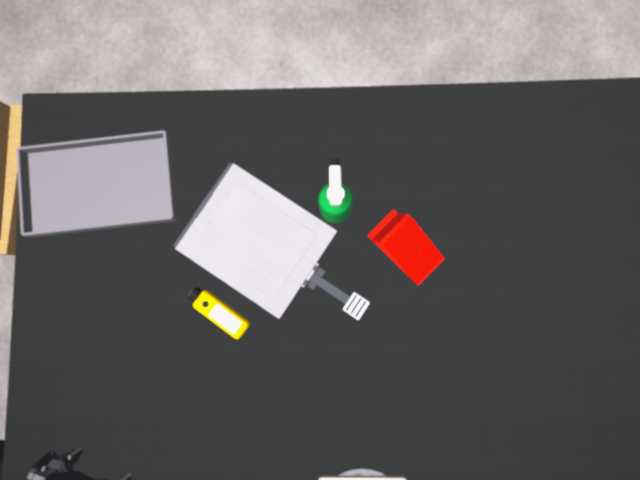

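View pics/scene0.png

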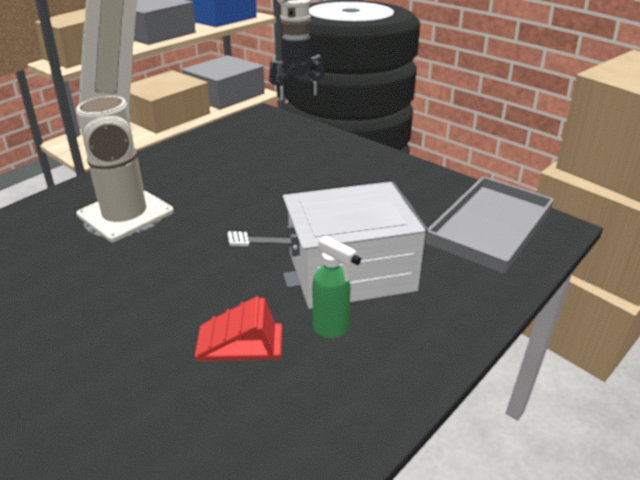

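The top view shows the lid corners at about (233,164), (336,232), (281,318) and (175,247). The pad is at (356,306) with its lever running towards (315,277), and the torch, spray and chock are clear of the pad. The scene view agrees, with the pad at (239,239).

```bash
python3 - <<'E'
from h import *
c=np.array([at_z("top",p,.153)[:2] for p in[(233,164),(336,232),(281,318),(175,247)]])
print(c.round(3), [np.linalg.norm(c[i]-c[i-1]).round(3) for i in range(4)])
ax=(c[1]+c[2]-c[0]-c[3]); ax/=np.linalg.norm(ax)  # bin -x
ctr=c.mean(0); print("ctr",ctr,"-x dir",ax,"pad pred",ctr+.242*ax)
print("pad top",at_z("top",(356,306),.132)," from scene",at_z("scene",(239,239),.132))
o=get_obs(); M=R.from_quat(o["tool_rot"]).as_matrix(); print(M.round(3))
p=np.r_[at_z("top",(356,306),.132)[:2],.2]; print("tool delta mm",(M.T@(p-o["eef_pos"])*1000).round(), "yaw of lever in tool axes deg",np.degrees(np.arctan2(*(M.T@np.r_[ax,0])[[1,0]])))
E
```

```text
[[0.753 0.253]
 [0.613 0.048]
 [0.446 0.157]
 [0.588 0.367]] [np.float64(0.202), np.float64(0.249), np.float64(0.199), np.float64(0.253)]
ctr [0.6000321  0.20603625] -x dir [-0.56135776 -0.82757324] pad pred [0.46418352 0.00576352]
pad top [0.46697539 0.00989814 0.132     ]  from scene [0.47743325 0.00698846 0.132     ]
[[-0.907  0.42   0.   ]
 [ 0.42   0.907  0.   ]
 [ 0.     0.    -1.   ]]
tool delta mm [-420. -295.   -2.] yaw of lever in tool axes deg -80.70457641554948
```

Emit:
{"method": "jog_arm", "body": {"deltas": [[[-20,-14,-20,0,0,0,0],[-35,-25,-10,0,0,0,0],[-38,-27,0,0,0,0,0],[-38,-27,0,0,0,0,0],[-38,-27,0,0,0,0,0]]]}}

```text
clock: 1.2
eef_pos: [0.3149, 0.2737, 0.2287]
tool_rot: [0.209, 0.978, 0.001, 0.001]
ft_force: [0.2, 0.8, 0.8]
grip_width: 0.0124
```

Emit:
{"method": "jog_arm", "body": {"deltas": [[[-38,-27,0,0,0,0,0],[-38,-27,0,0,0,0,0],[-38,-27,0,0,0,0,0],[-38,-27,0,0,0,0,0],[-30,-20,0,0,0,0,0]]]}}

```text
clock: 1.7
eef_pos: [0.4326, 0.0736, 0.2304]
tool_rot: [0.209, 0.978, 0.003, 0.003]
ft_force: [0.3, 0.8, -0.0]
grip_width: -0.0001
```

```bash
cat > rem.py <<'E'
from h import *
o=get_obs(); M=R.from_quat(o["tool_rot"]).as_matrix()
print(o["clock"],o["eef_pos"],o["grip_width"],o["ft_force"],o["joint_pos"].round(2) if hasattr(o["joint_pos"],"round") else o["joint_pos"])
print("delta",(M.T@(np.array([.466,.008,.16])-o["eef_pos"])*1000).round(1),"yaw",np.degrees(np.arctan2(*(M.T@np.r_[-.561,-.828,0])[[1,0]])))
E
python3 - <<'E'
from rem import *
im=camera("wrist"); cv2.imwrite("pics/w1.png",im[:,:,::-1])
for q in masks_of("lever_pad","wrist")[:2]: print(q["conf"],q["at"],at_z("wrist",q["at"],.132))
E
```

```text
1.7 [0.43263162 0.07362264 0.23037598] -6.930575005806476e-05 [ 0.25804568  0.83866295 -0.00642601] [ 0.17  0.1  -0.08  1.38  0.    0.59]
delta [-56.9 -46.7  70.4] yaw -80.00343201969953
0.65 [274.3, 289.4] [0.47192872 0.01999814 0.132     ]
```

View pics/w1.png

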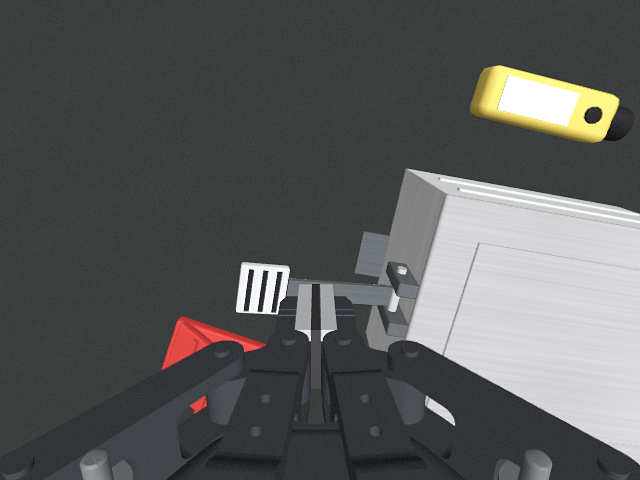

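Emit:
{"method": "jog_arm", "body": {"deltas": [[[-30,-24,10,0,0,0,0],[-24,-19,10,0,0,0,0],[0,0,0,0,0,5,0],[0,0,0,0,0,5,0]]]}}

```text
clock: 2.2
eef_pos: [0.4664, 0.0104, 0.2097]
tool_rot: [0.299, 0.954, 0.003, 0.003]
ft_force: [-0.3, -0.4, 1.2]
grip_width: -0.0003
```

```bash
python3 - <<'E'
from rem import *
im=camera("wrist"); cv2.imwrite("pics/w2.png",im[:,:,::-1])
for q in masks_of("lever_pad","wrist")[:2]: print(q["conf"],q["at"],at_z("wrist",q["at"],.132))
E
```

```text
2.2 [0.46636385 0.0103807  0.20966924] -0.00026564188630282323 [-0.31520548 -0.39501109  1.19055331] [ 0.02  0.16 -0.06  1.34  0.    0.63]
delta [-0.9 -2.6 49.7] yaw -90.6311708134674
0.69 [340.2, 221.8] [0.47253975 0.02721518 0.132     ]
```

View pics/w2.png

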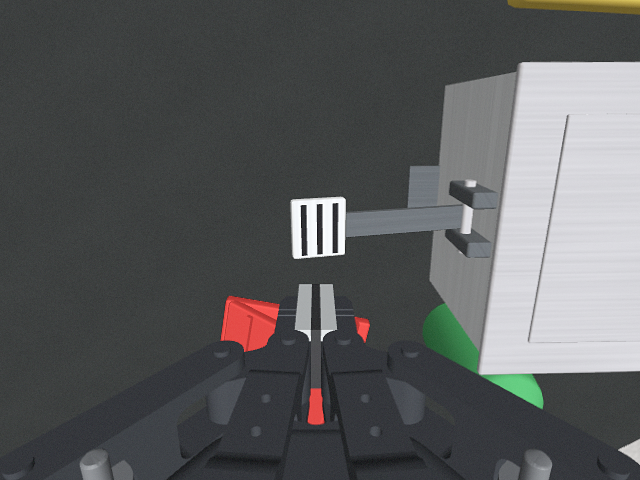

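The second wrist view has the pad at (318,228), aligned with the tool. The mask centre is pulled toward the lever arm, so I'll use my own pixel reading.

```bash
python3 - <<'E'
from rem import *
p=at_z("wrist",(318,228),.132); print(p,(M.T@(p-o["eef_pos"])*1000).round(1))
E
```

```text
2.3 [0.4662044  0.01083752 0.2097561 ] -4.6040281763889774e-05 [-0.37828848 -0.27372687  0.1181037 ] [ 0.02  0.16 -0.06  1.34  0.    0.62]
delta [-1.2 -2.9 49.7] yaw -90.3478122793656
[0.46757903 0.01227367 0.132     ] [-0.   1.3 77.8]
```

Emit:
{"method": "jog_arm", "body": {"deltas": [[[0,0,25,0,0,0,0],[0,0,25,0,0,0,0],[0,0,15,0,0,0,0],[0,0,5,0,0,0,0],[0,0,5,0,0,0,0]]]}}

```text
clock: 2.8
eef_pos: [0.4679, 0.0152, 0.135]
tool_rot: [0.289, 0.957, 0.005, 0.006]
ft_force: [-0.3, -0.3, 0.1]
grip_width: -0.0002
```

Emit:
{"method": "jog_arm", "body": {"deltas": [[[0,0,5,0,0,0,0],[0,0,5,0,0,0,0],[0,0,5,0,0,0,0],[0,0,5,0,0,0,0],[0,0,5,0,0,0,0]]]}}

```text
clock: 3.3
eef_pos: [0.4702, 0.0162, 0.1106]
tool_rot: [0.288, 0.958, 0.006, 0.008]
ft_force: [-0.4, -0.3, -0.5]
grip_width: 0.0001
```

```bash
python3 - <<'E'
from rem import *
a=camera("scene")[140:380,150:470]; b=camera("wrist")[100:400,160:560]
a=cv2.resize(a,(400,300)); cv2.imwrite("pics/c3.png",np.hstack([a,b])[:,:,::-1]); print(get_obs()["ft_force"])
E
```

```text
3.3 [0.47015649 0.01618744 0.11061771] 0.00012718091504351938 [-0.41009916 -0.31166532 -0.50598074] [ 0.03  0.23 -0.25  1.07  0.01  0.61]
delta [ -1.6  -8.4 -49.5] yaw -89.32433149028572
[-1.46784404 -0.77591057  0.15828815]
```

View pics/c3.png

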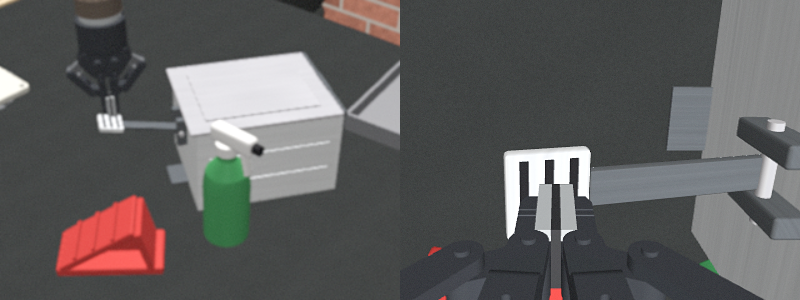

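The lid is still shut and there is no contact force, although the tip reads 0.11 m high. I'll check the geometry by projection.

```bash
python3 - <<'E'
from rem import *
def proj(name,P):
    m=camera_model(name); f=240/np.tan(np.radians(m["fovy"])/2)
    if "pose" in m: T=np.array(m["pose"])
    else:
        W=np.eye(4); W[:3,:3]=M; W[:3,3]=o["eef_pos"]; T=W@np.array(m["T_tool_cam"])
    q=np.linalg.inv(T)@np.r_[P,1]; s=q[:2]/q[2]; return s*(1+m["k1"]*(s@s))*f+[m["cx"],m["cy"]]
for n,off,sc in(("scene",(150,140),1.25),("wrist",(160,100),1)):
    g=lambda P:((proj(n,P)-off)*sc+((400,0) if n=="wrist" else (0,0))).round()
    print(n,"tcp",g(o["eef_pos"]),[ (z,g([.467,.011,z])) for z in(.132,.11,.1)])
for n in("scene","wrist"):
    for t in("lever_pad","lid"):
        camera(n)
        for q in masks_of(t,n)[:1]:
            ys,xs=np.nonzero(q["pixels"]); print(n,t,q["at"],xs.min(),xs.max(),ys.min(),ys.max())
E
```

```text
3.4 [0.46935649 0.01616539 0.10999942] -0.00016439693252869118 [-1.46784404 -0.77591057  0.15828815] [ 0.03  0.23 -0.25  1.07  0.01  0.61]
delta [ -2.2  -7.9 -50.1] yaw -89.32472867904328
scene tcp [113. 131.] [(0.132, array([109., 120.])), (0.11, array([110., 131.])), (0.1, array([111., 136.]))]
wrist tcp [556. 173.] [(0.132, array([544., 196.])), (0.11, array([545., 175.])), (0.1, array([545., 167.]))]
scene lever_pad [246.8, 240.8] 228 289 231 245
scene lid [353.0, 212.2] 283 424 182 249
wrist lever_pad [370.9, 274.5] 263 520 244 336
wrist lid [615.7, 345.2] 561 639 114 463
```

The projections put the pad at its rest height, with the drawn fingertips just above it. The visible tips end slightly short of the nominal TCP. I'll centre on the pad and go down gently while watching the force.

Emit:
{"method": "jog_arm", "body": {"deltas": [[[0,-5,0,0,0,0,0],[0,-3,2,0,0,0,0],[0,0,3,0,0,0,0]]]}}

```text
clock: 4.1
eef_pos: [0.4658, 0.009, 0.1062]
tool_rot: [0.288, 0.958, 0.006, 0.008]
ft_force: [0.7, 0.1, -0.0]
grip_width: 0.0
```

Emit:
{"method": "jog_arm", "body": {"deltas": [[[0,0,3,0,0,0,0],[0,0,3,0,0,0,0]]]}}

```text
clock: 4.3
eef_pos: [0.4658, 0.0086, 0.1]
tool_rot: [0.288, 0.958, 0.006, 0.009]
ft_force: [-3.8, -0.7, 7.6]
grip_width: 0.0
```

Emit:
{"method": "jog_arm", "body": {"deltas": [[[0,0,3,0,0,0,0],[0,0,3,0,0,0,0]]]}}

```text
clock: 4.5
eef_pos: [0.4652, 0.0077, 0.095]
tool_rot: [0.288, 0.958, 0.005, 0.009]
ft_force: [-3.5, -1.2, 8.3]
grip_width: -0.0001
```

Contact at about z 0.102 with about 8 N. I'll look before pressing on.

```bash
cat > look.py <<'E'
import sys
from rem import *
a=camera("scene")[140:380,150:470]; b=camera("wrist")[100:400,160:560]
a=cv2.resize(a,(400,300)); cv2.imwrite(sys.argv[1],np.hstack([a,b])[:,:,::-1])
E
python3 look.py pics/c4.png
```

```text
4.5 [0.46516742 0.00768085 0.09496053] -0.0001348907374541838 [-3.47508402 -1.20789213  8.34824423] [ 0.01  0.23 -0.29  1.03  0.    0.6 ]
delta [ -1.4   1.6 -65. ] yaw -89.38461122524178
```

View pics/c4.png

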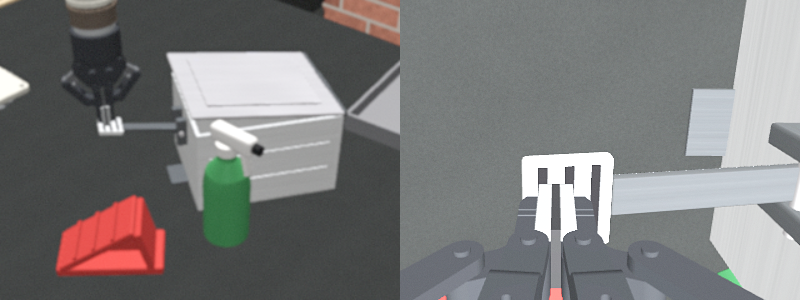

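The lid has begun to lift and the tips sit mid-pad (crop (556,184) on a pad spanning columns 522–613). I'll continue down.

Emit:
{"method": "jog_arm", "body": {"deltas": [[[0,0,5,0,0,0,0],[0,0,5,0,0,0,0],[0,0,5,0,0,0,0]]]}}

```text
clock: 4.9
eef_pos: [0.4644, 0.0062, 0.0818]
tool_rot: [0.289, 0.957, 0.003, 0.009]
ft_force: [-3.0, -0.1, 7.0]
grip_width: -0.0002
```

Emit:
{"method": "jog_arm", "body": {"deltas": [[[0,0,5,0,0,0,0],[0,0,5,0,0,0,0],[0,0,5,0,0,0,0]]]}}

```text
clock: 5.2
eef_pos: [0.4643, 0.0059, 0.0682]
tool_rot: [0.289, 0.957, 0.003, 0.009]
ft_force: [-2.0, 0.5, 6.5]
grip_width: 0.0
```

Emit:
{"method": "jog_arm", "body": {"deltas": [[[0,0,4,0,0,0,0],[0,0,4,0,0,0,0]]]}}

```text
clock: 5.4
eef_pos: [0.4646, 0.0062, 0.0608]
tool_rot: [0.288, 0.957, 0.003, 0.01]
ft_force: [-1.7, 1.8, 5.1]
grip_width: -0.0
```

Emit:
{"method": "jog_arm", "body": {"deltas": [[[0,0,3,0,0,0,0],[0,0,3,0,0,0,0]]]}}

```text
clock: 5.6
eef_pos: [0.465, 0.0068, 0.0551]
tool_rot: [0.288, 0.958, 0.004, 0.01]
ft_force: [-1.3, 1.1, 4.1]
grip_width: -0.0001
```

Emit:
{"method": "jog_arm", "body": {"deltas": [[[0,0,2,0,0,0,0],[0,0,2,0,0,0,0]]]}}

```text
clock: 5.8
eef_pos: [0.4654, 0.0073, 0.0509]
tool_rot: [0.288, 0.958, 0.004, 0.01]
ft_force: [-1.3, 1.0, 3.9]
grip_width: -0.0
```

```bash
python3 look.py pics/c5.png
```

```text
5.8 [0.46535236 0.00734407 0.05093787] -1.0319687670796484e-05 [-1.34628227  0.95394535  3.85313322] [ 0.01  0.28 -0.36  0.91  0.    0.6 ]
delta [  -2.     2.4 -109. ] yaw -89.37341571664435
```

View pics/c5.png

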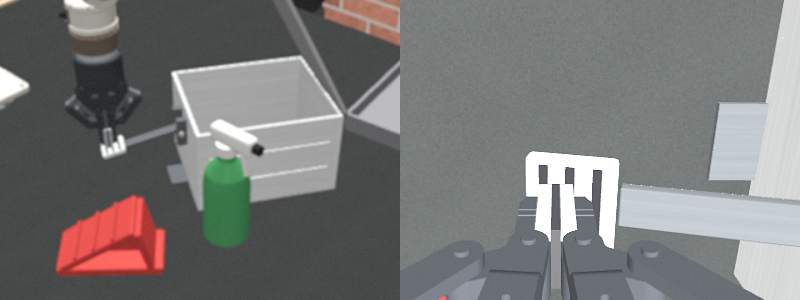

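The lid is nearly fully open and the tips are still on the pad. The stop's force rise hasn't come yet, so I'll continue in small steps.

Emit:
{"method": "jog_arm", "body": {"deltas": [[[0,0,2,0,0,0,0],[0,0,1,0,0,0,0]]]}}

```text
clock: 6.1
eef_pos: [0.4656, 0.0076, 0.0502]
tool_rot: [0.288, 0.958, 0.005, 0.01]
ft_force: [-5.7, 1.0, 15.0]
grip_width: 0.0001
```

Emit:
{"method": "jog_arm", "body": {"deltas": [[[0,0,1,0,0,0,0],[0,0,1,0,0,0,0]]]}}

```text
clock: 6.3
eef_pos: [0.4656, 0.0075, 0.0504]
tool_rot: [0.288, 0.958, 0.005, 0.011]
ft_force: [-4.1, 1.5, 10.3]
grip_width: -0.0002
```

Emit:
{"method": "jog_arm", "body": {"deltas": [[[0,0,1.5,0,0,0,0],[0,0,1.5,0,0,0,0]]]}}

```text
clock: 6.5
eef_pos: [0.4657, 0.0075, 0.0501]
tool_rot: [0.288, 0.958, 0.005, 0.012]
ft_force: [-6.2, 1.2, 17.6]
grip_width: -0.0004
```

At the stop: z stays at 0.050 with 15–18 N. Now the hold, pressing lightly.

Emit:
{"method": "jog_arm", "body": {"deltas": [[[0,0,1.5,0,0,0,0],[0,0,1.5,0,0,0,0],[0,0,1.5,0,0,0,0],[0,0,1.5,0,0,0,0],[0,0,1.5,0,0,0,0]]]}}

```text
clock: 7.0
eef_pos: [0.4659, 0.0076, 0.0502]
tool_rot: [0.288, 0.958, 0.006, 0.014]
ft_force: [-5.6, 0.9, 15.5]
grip_width: -0.0005
```

Emit:
{"method": "jog_arm", "body": {"deltas": [[[0,0,1.5,0,0,0,0],[0,0,1.5,0,0,0,0],[0,0,1.5,0,0,0,0],[0,0,1.5,0,0,0,0],[0,0,1.5,0,0,0,0]]]}}

```text
clock: 7.5
eef_pos: [0.466, 0.0076, 0.0502]
tool_rot: [0.288, 0.958, 0.006, 0.016]
ft_force: [-5.5, 1.9, 15.6]
grip_width: 0.0001
```

```bash
python3 - <<'E'
from rem import *
cv2.imwrite("pics/t6.png",camera("top")[120:420,120:520,::-1])
E
```

```text
7.5 [0.46599283 0.00758747 0.05020129] 0.00011821319305421781 [-5.451048    1.8597319  15.60684379] [ 0.01  0.27 -0.37  0.9   0.    0.6 ]
delta [  -2.6    2.7 -109.7] yaw -89.34573211391019
```

View pics/t6.png

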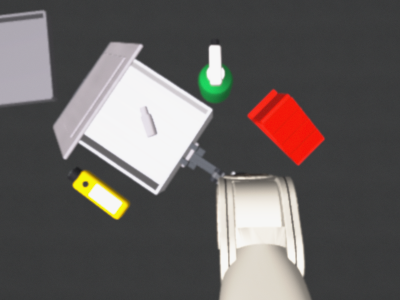

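Emit:
{"method": "jog_arm", "body": {"deltas": [[[0,0,1.5,0,0,0,0],[0,0,1.5,0,0,0,0],[0,0,1.5,0,0,0,0],[0,0,1.5,0,0,0,0],[0,0,1.5,0,0,0,0]]]}}

```text
clock: 8.05
eef_pos: [0.4662, 0.0076, 0.0502]
tool_rot: [0.288, 0.958, 0.007, 0.017]
ft_force: [-6.2, 0.5, 15.7]
grip_width: 0.0
```

Emit:
{"method": "jog_arm", "body": {"deltas": [[[0,0,1.5,0,0,0,0],[0,0,1.5,0,0,0,0],[0,0,1.5,0,0,0,0],[0,0,1.5,0,0,0,0],[0,0,1.5,0,0,0,0]]]}}

```text
clock: 8.55
eef_pos: [0.4663, 0.0076, 0.0502]
tool_rot: [0.288, 0.958, 0.008, 0.019]
ft_force: [-6.1, 1.4, 15.8]
grip_width: 0.0003
```

Emit:
{"method": "jog_arm", "body": {"deltas": [[[0,0,1.5,0,0,0,0],[0,0,1.5,0,0,0,0],[0,0,1.5,0,0,0,0],[0,0,1.5,0,0,0,0],[0,0,1.5,0,0,0,0]]]}}

```text
clock: 9.05
eef_pos: [0.4664, 0.0076, 0.0502]
tool_rot: [0.288, 0.957, 0.009, 0.021]
ft_force: [-6.0, 1.4, 15.3]
grip_width: -0.0001
```

The top view shows the lid fully swung back and the key visible at crop (148,120); it has been held about 2.9 s. Now easing up at about 20 mm/s.

Emit:
{"method": "jog_arm", "body": {"deltas": [[[0,0,-1,0,0,0,0],[0,0,-2,0,0,0,0],[0,0,-2,0,0,0,0],[0,0,-2,0,0,0,0],[0,0,-2,0,0,0,0]]]}}

```text
clock: 9.55
eef_pos: [0.4655, 0.0064, 0.0598]
tool_rot: [0.288, 0.957, 0.007, 0.021]
ft_force: [-1.7, 0.2, 3.5]
grip_width: -0.0001
```

Emit:
{"method": "jog_arm", "body": {"deltas": [[[0,0,-2,0,0,0,0],[0,0,-2,0,0,0,0],[0,0,-2,0,0,0,0],[0,0,-2,0,0,0,0],[0,0,-2,0,0,0,0]]]}}

```text
clock: 10.05
eef_pos: [0.4651, 0.0058, 0.071]
tool_rot: [0.288, 0.957, 0.007, 0.022]
ft_force: [-1.8, -0.5, 5.7]
grip_width: 0.0001
```

Emit:
{"method": "jog_arm", "body": {"deltas": [[[0,0,-2,0,0,0,0],[0,0,-2,0,0,0,0],[0,0,-2,0,0,0,0],[0,0,-2,0,0,0,0],[0,0,-2,0,0,0,0]]]}}

```text
clock: 10.55
eef_pos: [0.4655, 0.0063, 0.0833]
tool_rot: [0.288, 0.957, 0.008, 0.023]
ft_force: [-2.4, -0.2, 5.6]
grip_width: 0.0001
```

Emit:
{"method": "jog_arm", "body": {"deltas": [[[0,0,-1.5,0,0,0,0],[0,0,-1.5,0,0,0,0],[0,0,-1.5,0,0,0,0],[0,0,-1.5,0,0,0,0],[0,0,-1.5,0,0,0,0]]]}}

```text
clock: 11.05
eef_pos: [0.4665, 0.0075, 0.0938]
tool_rot: [0.288, 0.957, 0.009, 0.024]
ft_force: [-2.5, 0.7, 6.6]
grip_width: -0.0003
```

Emit:
{"method": "jog_arm", "body": {"deltas": [[[0,0,-1,0,0,0,0],[0,0,-1,0,0,0,0],[0,0,-1,0,0,0,0],[0,0,-1,0,0,0,0],[0,0,-1,0,0,0,0]]]}}

```text
clock: 11.55
eef_pos: [0.4675, 0.0089, 0.1018]
tool_rot: [0.287, 0.957, 0.011, 0.025]
ft_force: [-0.2, 0.2, 0.4]
grip_width: 0.0001
```

Emit:
{"method": "jog_arm", "body": {"deltas": [[[0,0,-1,0,0,0,0],[0,0,-1,0,0,0,0],[0,0,-1,0,0,0,0],[0,0,-1,0,0,0,0],[0,0,-1,0,0,0,0]]]}}

```text
clock: 12.05
eef_pos: [0.4665, 0.009, 0.1055]
tool_rot: [0.287, 0.958, 0.011, 0.024]
ft_force: [-0.2, 0.1, 0.1]
grip_width: -0.0001
```

The contact force is gone, so the lid should be shut. Moving clear upward, then back toward the robot.

Emit:
{"method": "jog_arm", "body": {"deltas": [[[0,0,-10,0,0,0,0],[0,0,-25,0,0,0,0],[0,0,-30,0,0,0,0],[0,0,-30,0,0,0,0],[10,-25,-10,0,0,0,0]]]}}

```text
clock: 12.55
eef_pos: [0.4386, -0.0066, 0.2132]
tool_rot: [0.286, 0.958, 0.011, 0.023]
ft_force: [0.2, -1.3, -0.3]
grip_width: -0.0001
```

Emit:
{"method": "jog_arm", "body": {"deltas": [[[10,-35,0,0,0,0,0],[10,-35,0,0,0,0,0],[5,-20,0,0,0,0,0],[0,0,0,0,0,0,0],[0,0,0,0,0,0,0]]]}}

```text
clock: 13.05
eef_pos: [0.3672, -0.0707, 0.2159]
tool_rot: [0.286, 0.958, 0.011, 0.028]
ft_force: [-0.3, -0.2, -1.0]
grip_width: -0.0001
```

```bash
python3 - <<'E'
from rem import *
a=camera("scene")[140:380,150:470]; b=camera("top")[120:420,120:520]
cv2.imwrite("pics/f7.png",np.hstack([cv2.resize(a,(400,300)),b])[:,:,::-1])
for c in("scene","top"):
    for t in("lid","chock","torch","spray"):
        for q in masks_of(t,c)[:1]: print(c,t,q["at"])
E
```

```text
13.05 [ 0.36719882 -0.07074819  0.21585379] -7.583527007064473e-05 [-0.26352117 -0.24007683 -0.98048961] [-0.21 -0.07 -0.3   1.29  0.02  0.38]
delta [-36.5 117.9  62.1] yaw -89.23052164400394
scene lid [353.8, 214.0]
scene chock [241.1, 335.0]
scene spray [332.3, 290.1]
top torch [221.3, 313.2]
top spray [334.9, 200.4]
```

View pics/f7.png

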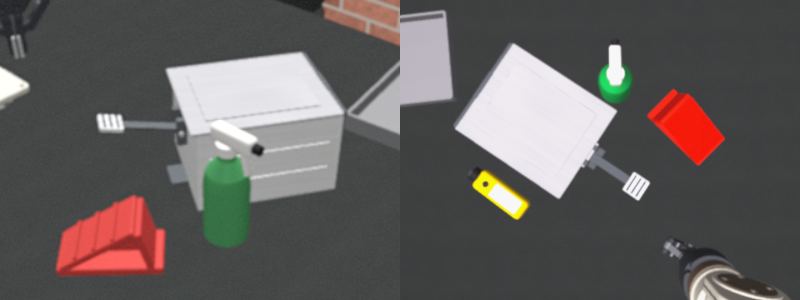

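The lid is shut, the lever is up, the loose items are where they were, and the gripper is clear. Handing in.

```bash
python3 -c "from workcell import *; print(job_done())"
```

```text
the job is handed in; nothing more can be done
None
```

I opened the lid by its lever, let it down gently and handed the job in at about 13 s of the 45 s allowed.

- **Opening:** I pressed the lever pad with the shut fingertips down to its stop, where the force rose to about 16 N and the height stopped changing. The lid was held fully open for about 2.9 s, and the wheel nut key showed clearly in the top picture.
- **Closing:** I raised the fingertips at 20–25 mm/s, slowing to about 16 mm/s at the end. The contact force held at 3.5–7 N and faded only as the lid reached shut. I then moved up and away.
- **Last checks:** The pictures show the lid shut and the lever up. The chock, torch and spray bottle stand where they did, and nothing touches the gripper. In the last check the top camera's network missed the chock and lid, and the scene camera's missed the torch as it had at the start. I confirmed those by eye and by the other camera.
- **One disagreement:** Contact came about 30 mm lower in TCP height than the stated pad height (z about 0.10 m against 0.132 m). I never explained it. I went by force and pictures instead, and the measured travel of about 50 mm fits the stated 48 mm.

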